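# Press a row of sample-tube stoppers home

## Robot

A 6-joint arm with a two-finger parallel gripper is mounted at the origin on the work surface. World frame = base frame: x ahead of the robot, y to its left, z up, the work surface at z = 0. Lengths are in m, angles in degrees, forces in N, time in s.
With the tool pointing down it reaches from about 0.3 to 0.75 m from the base axis. Payload 8.5 kg.
Tool frame: the origin (TCP) lies between the finger pads; the fingertips stand env.finger_overhang ahead of it and the grasp point (between the pads) lies 2 mm behind it (env.finger_overhang is the distance from the TCP to the fingertips, in m); z points along the fingers, y is the line along which they close (so a half turn about z gives the same grasp; the last joint's range is limited). The gripper opens to 85 mm and grips with 20 to 120 N. Pads are 22 mm wide; open, the fingers measure 114 mm over their backs; the gripper's body (76 mm by 85 mm) begins 54 mm behind the grasp point. The pads swing forward as they close: fully open they stand 13 mm farther back than shut.
Start: joints at [-81.95, 21.807, 74.336, -0, 83.858, -12.336], TCP at [0.192, -0.516, 0.248] pointing down, gripper open.
Joint ranges: [-178.18, 178.18], [-50.72, 133.34], [12.68, 142.11], [-81.47, 261.47], [9.98, 163.14], [-165.26, 165.26]. Speed limits (degrees/s): [136.94, 136.94, 180, 180, 180, 180].

## Interface

Orientations are given as a 3x3 rotation matrix whose columns are the frame's x, y, z axes.
In Python, from rig import env gives the robot as it stands. The module is installed in compiled form; this text tells all that it offers.
- The arm moves only by the tool jog_arm, never from a script. Its arguments are lists of equal length, an entry for each row: "hand": the finger opening in m, from 0 to 0.0854; "travel": the shift along the world's x, y, z in m, a list of three; "yaw": the turn about the world's z in rad. A call has exactly 5 rows; each row shifts and turns the commanded pose from where the row before left it; what a row does not reach is not made up. A row lasts 1/8 s, in which the tool goes at most 62.5 mm and 10.7 degrees, less where a joint would pass 70% of its speed; a pose out of reach is approached as far as the arm can. A call is refused whole if a number of a shift passes 0.0625 or a number of a turn 0.188, either way. A call with a gripper value outside its range is refused whole. The fingers move at their own pace and stop on an object; "grip_force" is the grip in N (left out, the last holds). Time passes only in rows, so rows that do not move let the fingers close, or fill a call up. It gives the time, the measured TCP pose, the force, the opening and the grip force at its end, in the units of the state.
- env.observe(): the state, without advancing time (a new reading comes with each control period).
- env.get_image(name): name is "scene" or "top" or "wrist"; returns the picture (384x512x3 uint8, red, green, blue); there is no depth.
- env.calibration(name): a dict with "fx", "fy", "cx", "cy" (pixels), "k1" (the pictures are not rectified: a ray, as slopes to the right and down, at radius r is drawn at 1 + k1 r^2 times it, then the intrinsics apply), "position" and "rotation" of the camera in the world; the wrist camera has in their place "hand_eye" (4x4, takes a point from camera to tool coordinates, whose origin is the TCP and whose axes are the flange's). Camera axes: x right, y down, z forward; pixel columns grow to the right and rows downward; lengths in m; the calibration is good to about 2 mm. A picture is of the moment at which its call begins: read the wrist's pose just before it. calibration takes no time and is no camera call.
- env.close_job(): hands the job in; it is judged then, once.
The state is a dict: "time_s": time; "q": joint angles; "qvel": joint speeds; "joint_efforts": joint torques, N m; "position": TCP position; "tool_rot": TCP orientation; "ft_force": force on the tool from outside, world axes, zero at the start; "wrist_torque": the same for the moment, N m; "grip_width": finger opening in m; "gripper_force": force on a finger pad.
Only numpy, scipy, OpenCV 4.12 (cv2) and the standard library are available. Lean on these libraries where they do the work, as an engineer would, in place of code of your own. Each camera call takes 0.05 s, during which the arm holds its last target. There are 200 camera calls.

## Task

The purple stoppers on the five sample tubes in the wooden rack were only set in loosely. Work along the row with your fingertips in one pass, starting at the rack's yellow end, and press each stopper in turn gently down until it is fully home, staying within a few centimetres of the row until the last one is done. Do not lift any tube, leave the red-capped tubes, the dropper bottle and the specimen pot alone, and finish with the hand clear.

Things in the scene. Friction and masses are not known exactly. Their poses are not given: they have to be found in the camera images.
- rack: Fixed brown wooden rack, 80 (its x) x 170 (y) x 60 mm high, any yaw, with a yellow end block 16 mm thick on its +y end. Origin: centre of the brown block's underside, on the worktop; z up. Five tubes with purple stoppers stand loose in the row x = -20 mm at y = 64, 32, 0, -32, -64; two shorter red-capped tubes in the row x = +20 at y = 48 and -16. Holes 50 mm deep, 1 mm wider than the tubes.
- stopper1_top (a point): Centre of the top face of purple stopper 1 (the one next to the yellow end). Flange 19.6 mm across, 8 mm high, on a white plug that slides in the mouth of a clear tube. Home, the flange sits on the rim, its top 118 mm above the worktop; now each is 5 to 8 mm higher, white plug showing. Slides down under about 3 N, stays where left, stops hard at home.
- stopper2_top (a point): Centre of the top face of purple stopper 2 (number 2 counted from the yellow end). Same as stopper 1.
- stopper3_top (a point): Centre of the top face of purple stopper 3 (number 3 counted from the yellow end). Same as stopper 1.
- stopper4_top (a point): Centre of the top face of purple stopper 4 (number 4 counted from the yellow end). Same as stopper 1.
- stopper5_top (a point): Centre of the top face of purple stopper 5 (the one farthest from the yellow end). Same as stopper 1.
- stopper1 (a joint): How far stopper 1 stands proud of home, in m: 0 = fully home on the tube's rim, 0.010 = the most it can be raised.
- stopper2 (a joint): How far stopper 2 stands proud of home, in m: 0 = fully home on the tube's rim, 0.010 = the most it can be raised.
- stopper3 (a joint): How far stopper 3 stands proud of home, in m: 0 = fully home on the tube's rim, 0.010 = the most it can be raised.
- stopper4 (a joint): How far stopper 4 stands proud of home, in m: 0 = fully home on the tube's rim, 0.010 = the most it can be raised.
- stopper5 (a joint): How far stopper 5 stands proud of home, in m: 0 = fully home on the tube's rim, 0.010 = the most it can be raised.
- tube1: The loose clear 16 x 100 mm tube under stopper 1, 25 g with stopper. Origin at the centre of its foot, which rests on the floor of its hole 10 mm above the worktop; z up along the tube.
- tube2: The loose clear 16 x 100 mm tube under stopper 2, 25 g with stopper. Origin at the centre of its foot, which rests on the floor of its hole 10 mm above the worktop; z up along the tube.
- tube3: The loose clear 16 x 100 mm tube under stopper 3, 25 g with stopper. Origin at the centre of its foot, which rests on the floor of its hole 10 mm above the worktop; z up along the tube.
- tube4: The loose clear 16 x 100 mm tube under stopper 4, 25 g with stopper. Origin at the centre of its foot, which rests on the floor of its hole 10 mm above the worktop; z up along the tube.
- tube5: The loose clear 16 x 100 mm tube under stopper 5, 25 g with stopper. Origin at the centre of its foot, which rests on the floor of its hole 10 mm above the worktop; z up along the tube.
- serum_a_mid (a point): Loose short clear tube, 13 mm across, with a red screw cap (16 mm), 84 mm long, in the rack's other row nearer the yellow end; its top is 94 mm above the worktop. Point: half-way up.
- serum_b_mid (a point): A second such red-capped tube in the same row. Point: half-way up.
- dropper_mid (a point): Loose small amber dropper bottle with black cap, 34 mm across, 75 mm high, standing on the worktop beside the red-capped row. Point: half-way up.
- pot_mid (a point): Loose white specimen pot with blue lid, 58 mm across, 57 mm high, standing on the worktop beside the purple-stoppered row. Point: half-way up.
Things that resemble listed ones, but are neither listed nor needed, are in the scene too. What is shaped like the tube5 but blue or turquoise is not meant. Leave any blue look-alike of the tube4 alone.

How it is judged (in metres and radians):
On the way, in this order (a step that is already met when the one before it is completed fails the run):
1. stopper 1 (counted from the yellow end) is fully home, the earlier ones too (value of joint stopper1 below 0.0015 m), for 0.1 s.
2. stopper 2 (counted from the yellow end) is fully home, the earlier ones too (value of joint each of stopper1, stopper2 below 0.0015 m), for 0.1 s.
3. stopper 3 (counted from the yellow end) is fully home, the earlier ones too (all of step 2 and value of joint stopper3 below 0.0015 m), for 0.1 s.
4. stopper 4 (counted from the yellow end) is fully home, the earlier ones too (all of step 3 and value of joint stopper4 below 0.0015 m), for 0.1 s.
5. stopper 5 (counted from the yellow end) is fully home, the earlier ones too (all of step 4 and value of joint stopper5 below 0.0015 m), for 0.1 s.
At the end, for the whole second after the job is handed in: All five stoppers are within 1.5 mm of home, all five tubes stand at rest in their holes (foot within 3 mm of the hole's floor and 5 mm of where it began), and the red-capped tubes, bottle and pot are within 12 mm of where they began (all of step 5 and height (world z) of each of tube1, tube2, tube3, tube4, tube5 below 0.013 m and distance of each of tube1, tube2, tube3, tube4, tube5 from where it was at the start of the episode below 0.005 m and linear speed of each of tube1, tube2, tube3, tube4, tube5 below 0.02 m/s and distance of each of serum_a_mid, serum_b_mid, dropper_mid, pot_mid from where it was at the start of the episode below 0.012 m); the robot touches nothing.
It fails at once if a stoppered tube is lifted out of its seat by more than 8 mm (height (world z) of any of tube1, tube2, tube3, tube4, tube5 above 0.018 m).
It fails at once if a bystander (red-capped tube, dropper bottle, specimen pot) is moved by more than 12 mm (distance of any of serum_a_mid, serum_b_mid, dropper_mid, pot_mid from where it was at the start of the episode above 0.012 m).
It fails at once if a tube or its stopper is pushed with more than 40 N (contact force between any of the arm, the fingers and tube1 above 40 N or contact force between any of the arm, the fingers and tube2 above 40 N or contact force between any of the arm, the fingers and tube3 above 40 N or contact force between any of the arm, the fingers and tube4 above 40 N or contact force between any of the arm, the fingers and tube5 above 40 N).
It fails at once if with the row begun but not finished, the hand leaves it (fingertips more than about 60 mm above the seated stoppers, or more than 60 mm out to any side of the row) (value of joint stopper1 below 0.0015 m and value of joint stopper5 above 0.0015 m and (z of the grasp point in the frame of rack above 0.197 m or x of the grasp point in the frame of rack below -0.08 m or x of the grasp point in the frame of rack above 0.04 m or y of the grasp point in the frame of rack below -0.124 m or y of the grasp point in the frame of rack above 0.124 m)).
It also fails if it takes over 48 s, if anything falls off the work surface, if the arm or the gripper's body presses on something with over 40 N, if the wrist force passes 120 N, or if a joint passes its speed limit or range.

## Working session

There is one attempt and no reset: what is moved stays moved. The work goes in short steps, Python scripts to look and compute and a tool call to move; the robot and the scene stay as the last step left them, time stands still between calls to the robot, and variables do not carry over. Pictures are saved under pics/ and viewed, at most 10 in all, crops included, and the job is handed in when it is done.

Besides the shell and the picture viewer there is one more tool, called as name(argument=value, ...), one argument or row to a line, values as JSON. jog_arm: Moves the arm, as the interface text tells. Its arguments: {"type":"object","properties":{"hand":{"type":"array"},"travel":{"type":"array"},"yaw":{"type":"array"},"grip_force":{"type":"number"}},"required":["hand","travel","yaw"]}

```bash
mkdir -p pics
python3 - <<'E'
from rig import env
import cv2,numpy as np
print(env.finger_overhang)
o=env.observe();print(o['time_s'],o['position'],o['tool_rot'],o['ft_force'],o['grip_width'])
for n in('scene','top'):
    im=env.get_image(n);cv2.imwrite(f'pics/{n}0.png',im[:,:,::-1]);c=env.calibration(n);print(n,c)
E
```

```text
0.017
0.0 [ 0.19155246 -0.51529302  0.24768704] [[ 9.37370402e-01  3.48334159e-01 -2.09935994e-04]
 [ 3.48334075e-01 -9.37369281e-01  1.48401843e-03]
 [ 3.20146759e-04 -1.46420281e-03 -9.99998877e-01]] [-0.49950448  0.16038325 -0.13414074] 0.0854811942891606
scene {'fx': 423.4224883477813, 'fy': 423.4224883477813, 'cx': 256.4327496272102, 'cy': 195.19929109161492, 'k1': 0.013412527656370238, 'position': array([ 0.83162085, -0.43852893,  0.59115617]), 'rotation': array([[ 0.85630362,  0.36095231, -0.36940158],
       [ 0.5161143 , -0.57139496,  0.63807039],
       [ 0.01923878, -0.73703543, -0.67558023]])}
top {'fx': 357.013217394434, 'fy': 357.013217394434, 'cx': 254.8430790768591, 'cy': 194.8341633609857, 'k1': -0.0981420779824539, 'position': array([0.42095718, 0.0343739 , 0.77817422]), 'rotation': array([[-0.15093264, -0.96400864,  0.21887596],
       [-0.98852546,  0.14854176, -0.02743662],
       [-0.00606308, -0.22050554, -0.97536688]])}
```

View pics/scene0.png

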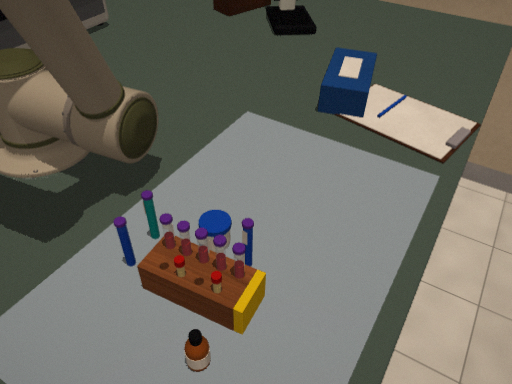

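View pics/top0.png

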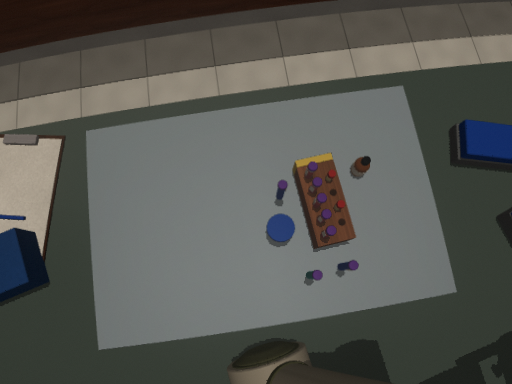

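The scene view shows the rack with its yellow end at (250,300) and purple stoppers 1 to 5 from (239,249) to (166,218). Blue and turquoise decoys stand at (248,224), (121,222) and (147,196). In the top view the row runs from (313,168) at the yellow end to (331,231), with the pot at (281,228), the dropper at (363,164) and a decoy at (282,185).

```bash
cat > h.py <<'E'
import cv2,numpy as np
from rig import env
def ray(c,uv):
    p=(np.array(uv,float)-[c['cx'],c['cy']])/[c['fx'],c['fy']]
    q=p.copy()
    for _ in range(20): q=p/(1+c['k1']*(q@q))
    return np.array([*q,1.])
def blobs(im,lo,hi,amin=15):
    hsv=cv2.cvtColor(im,cv2.COLOR_RGB2HSV)
    m=cv2.inRange(hsv,lo,hi)
    n,_,s,ce=cv2.connectedComponentsWithStats(m)
    return [(ce[i],s[i]) for i in range(1,n) if s[i][4]>=amin]
def onplane(c,uv,z):
    d=c['rotation']@ray(c,uv); p=c['position']; return p+d*(z-p[2])/d[2]
P=((128,90,50),(150,255,255))
E
python3 - <<'E'
from h import *
np.set_printoptions(precision=4,suppress=True)
im={n:cv2.imread(f'pics/{n}0.png')[:,:,::-1].copy() for n in('scene','top')}
for n in im:
    c=env.calibration(n)
    for nm,r,z in(('purple',P,.1205),('yellow',((22,150,120),(32,255,255)),.06)):
        for ce,s in blobs(im[n],*r,8): print(n,nm,ce.round(1),s,onplane(c,ce,z))
E
```

```text
scene purple [146.3 194.7] [141 190  12  10  90] [ 0.4215 -0.0891  0.1205]
scene purple [165.5 218.5] [160 213  12  12 110] [ 0.4831 -0.1145  0.1205]
scene purple [119.4 221.7] [114 217  12  11 107] [ 0.4283 -0.1568  0.1205]
scene purple [247.4 223.1] [242 218  12  11 107] [ 0.5952 -0.0557  0.1205]
scene purple [182.9 225.9] [177 221  13  11 115] [ 0.5156 -0.1127  0.1205]
scene purple [200.8 233.1] [195 228  13  11 119] [ 0.5473 -0.1102  0.1205]
scene purple [219.4 240.3] [213 235  13  12 126] [ 0.5788 -0.1071  0.1205]
scene purple [238.6 248.3] [232 243  14  12 129] [ 0.6111 -0.1051  0.1205]
scene yellow [246.3 299.4] [234 270  32  64 652] [ 0.6451 -0.138   0.06  ]
top purple [312.4 166.1] [308 162  10   9  66] [ 0.6079 -0.1024  0.1205]
top purple [317.  181.4] [313 177   9  10  71] [ 0.5765 -0.1053  0.1205]
top purple [282.2 184.7] [278 181   9   9  65] [ 0.5801 -0.0385  0.1205]
top purple [321.4 197.4] [317 193  10  10  73] [ 0.5445 -0.1078  0.1205]
top purple [326.  213.5] [322 209   9  10  76] [ 0.5128 -0.1104  0.1205]
top purple [330.7 230.1] [326 226  10  10  76] [ 0.4809 -0.113   0.1205]
top purple [352.6 264.9] [348 261  10   9  76] [ 0.4117 -0.1407  0.1205]
top purple [316.8 274.5] [312 270  10  10  74] [ 0.4053 -0.0726  0.1205]
top yellow [312.1 159.6] [296 153  36  14 154] [ 0.6391 -0.117   0.06  ]
```

jog_arm(
  hand=[0,0,0,0,0],
  travel=[
    [0.042,0.041,-0.006],
    [0.042,0.041,-0.006],
    [0.042,0.041,-0.006],
    [0.042,0.041,-0.006],
    [0.042,0.041,-0.006],
  ],
  yaw=[-0.028,-0.028,-0.028,-0.028,-0.028],
)

```text
time_s: 0.72
position: [0.4027, -0.309, 0.218]
tool_rot: [[0.977, 0.213, -0.0], [0.213, -0.977, 0.0], [-0.0, -0.0, -1.0]]
ft_force: [0.8, -0.8, 0.0]
grip_width: 0.0001
gripper_force: 0.0
```

jog_arm(
  hand=[0,0,0,0,0],
  travel=[
    [0.042,0.041,-0.006],
    [0.042,0.041,-0.006],
    [0.042,0.041,-0.006],
    [0.042,0.041,-0.006],
    [0.035,0.041,-0.006],
  ],
  yaw=[-0.028,-0.028,-0.028,-0.028,-0.028],
)

```text
time_s: 1.35
position: [0.6058, -0.1039, 0.1877]
tool_rot: [[0.997, 0.075, -0.001], [0.075, -0.997, 0.0], [-0.001, -0.0, -1.0]]
ft_force: [0.8, -0.8, -0.6]
grip_width: -0.0
gripper_force: 0.0
```

Run:
```python
from h import *
np.set_printoptions(precision=4,suppress=True)
o=env.observe();print(o['time_s'],o['position'],o['tool_rot'],o['ft_force'],o['grip_width'])
w=env.get_image('wrist');s=env.get_image('scene')
s=cv2.resize(s[150:330,100:320],None,fx=2.2,fy=2.2)
h=384;s=cv2.resize(s,(400,384));w=cv2.resize(w,(400,300));w=cv2.copyMakeBorder(w,0,84,0,0,0)
cv2.imwrite('pics/a.png',np.hstack([s,w])[:,:,::-1])
o=env.observe();print(o['time_s'],o['position']);print(env.calibration('wrist'))
```

```text
1.35 [ 0.6058 -0.1039  0.1877] [[ 0.9972  0.0751 -0.0005]
 [ 0.0751 -0.9972  0.0001]
 [-0.0005 -0.0002 -1.    ]] [ 0.7573 -0.8405 -0.5893] -4.342505400808956e-05
1.45 [ 0.6064 -0.1014  0.1867]
{'fx': 283.4087327621791, 'fy': 283.4087327621791, 'cx': 257.2026913578969, 'cy': 192.5754089403704, 'k1': 0.008550970841004797, 'hand_eye': array([[ 0.0014, -0.9469, -0.3216,  0.083 ],
       [ 1.    ,  0.0011,  0.0014, -0.    ],
       [-0.0009, -0.3216,  0.9469, -0.1263],
       [ 0.    ,  0.    ,  0.    ,  1.    ]])}
```

View pics/a.png

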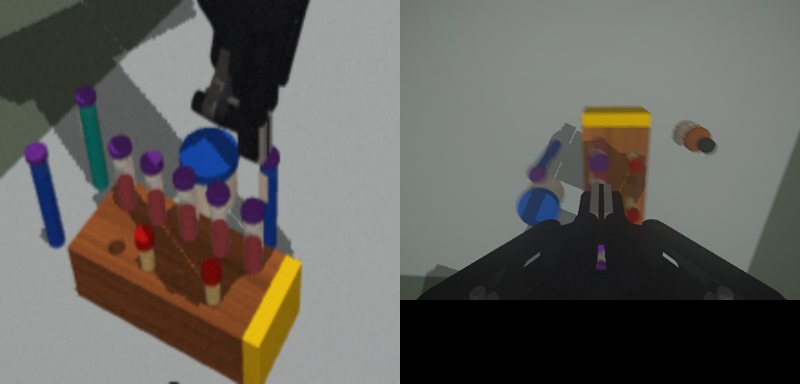

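The scene crop shows the shut fingers above stopper 1 at (253,211). The wrist view shows stopper 1 ahead of the fingertips at (598,162), roughly in line with them.

```bash
cat >> h.py <<'E'
def wrist():
    o=env.observe();im=env.get_image('wrist');c=env.calibration('wrist');H=c['hand_eye'];R=o['tool_rot']
    c=dict(c,position=o['position']+R@H[:3,3],rotation=R@H[:3,:3])
    for ce,s in blobs(im,*P,8): print('wrist',ce.round(1),s,onplane(c,ce,.1205))
    print(o['time_s'],o['position'],o['ft_force'])
E
python3 -c "
from h import *
np.set_printoptions(precision=4,suppress=True)
wrist()"
```

```text
wrist [260.6 212. ] [248 199  26  26 515] [ 0.609  -0.1039  0.1205]
wrist [181.  226.2] [170 214  23  24 398] [ 0.5927 -0.0456  0.1205]
wrist [257.4 320.5] [253 313  10  16 143] [ 0.5098 -0.1096  0.1205]
wrist [257.9 341. ] [251 337  13   9  88] [ 0.4877 -0.1119  0.1205]
1.45 [ 0.6064 -0.1014  0.1867] [-1.114   0.1828 -1.2928]
```

jog_arm(
  hand=[0,0,0,0,0],
  travel=[
    [0.004,0,-0.01],
    [0,0,-0.01],
    [0,0,-0.01],
    [0,0,-0.006],
    [0,0,0],
  ],
  yaw=[0,0,0,0,0],
)

```text
time_s: 2.12
position: [0.6083, -0.1057, 0.1518]
tool_rot: [[0.997, 0.075, -0.001], [0.075, -0.997, 0.0], [-0.001, -0.0, -1.0]]
ft_force: [0.3, 0.6, -0.8]
grip_width: 0.0
gripper_force: 0.0
```

```bash
python3 -c "
from h import *
np.set_printoptions(precision=4,suppress=True)
wrist()
s=env.get_image('scene');t=env.get_image('top')
s=cv2.resize(s[180:300,140:300],(400,300),interpolation=cv2.INTER_CUBIC);t=cv2.resize(t[130:250,240:400],(400,300),interpolation=cv2.INTER_CUBIC)
cv2.imwrite('pics/b.png',np.hstack([s,t])[:,:,::-1])
"
```

```text
wrist [252.1 230.1] [238 220  31  25 421] [ 0.6131 -0.1024  0.1205]
wrist [161.8 249.8] [148 236  29  28 601] [ 0.5951 -0.0467  0.1205]
wrist [257.1 322.7] [252 313  11  20 171] [ 0.5424 -0.1109  0.1205]
wrist [256.3 342.9] [251 341  12   5  39] [ 0.5244 -0.1118  0.1205]
2.125 [ 0.6083 -0.1057  0.1518] [ 0.2743  0.5567 -0.775 ]
```

View pics/b.png

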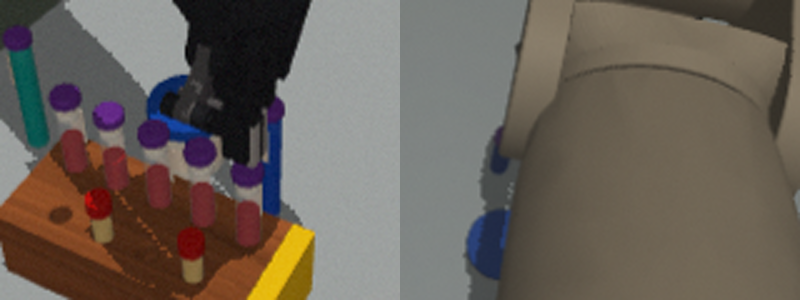

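The tips sit directly above stopper 1 in the scene crop. In the wrist image its visible centre is within about 2 mm of the tool. Descending.

jog_arm(
  hand=[0,0,0,0,0],
  travel=[
    [0,0.001,-0.003],
    [0,0,-0.003],
    [0,0,-0.002],
    [0,0,-0.002],
    [0,0,-0.001],
  ],
  yaw=[0,0,0,0,0],
)

```text
time_s: 2.9
position: [0.6086, -0.1045, 0.1412]
tool_rot: [[0.997, 0.076, -0.0], [0.076, -0.997, 0.0], [-0.0, -0.0, -1.0]]
ft_force: [0.5, 0.4, -0.0]
grip_width: -0.0
gripper_force: 0.0
```

jog_arm(
  hand=[0,0,0,0,0],
  travel=[
    [0,0,-0.001],
    [0,0,-0.001],
    [0,0,-0.001],
    [0,0,0],
    [0,0,0],
  ],
  yaw=[0,0,0,0,0],
)

```text
time_s: 3.52
position: [0.6086, -0.1046, 0.1384]
tool_rot: [[0.997, 0.076, 0.0], [0.076, -0.997, -0.0], [0.0, 0.0, -1.0]]
ft_force: [0.4, 0.1, 2.5]
grip_width: -0.0002
gripper_force: 1.5
```

jog_arm(
  hand=[0,0,0,0,0],
  travel=[
    [0,0,-0.001],
    [0,0,-0.001],
    [0,0,-0.001],
    [0,0,0],
    [0,0,0],
  ],
  yaw=[0,0,0,0,0],
)

```text
time_s: 4.15
position: [0.6085, -0.1045, 0.1351]
tool_rot: [[0.997, 0.076, -0.0], [0.076, -0.997, 0.0], [-0.0, -0.0, -1.0]]
ft_force: [0.2, -0.2, 1.1]
grip_width: 0.0003
gripper_force: 0.6
```

jog_arm(
  hand=[0,0,0,0,0],
  travel=[
    [0,0,-0.0005],
    [0,0,0],
    [0,0,-0.0005],
    [0,0,0],
    [0,0,0],
  ],
  yaw=[0,0,0,0,0],
)

```text
time_s: 4.78
position: [0.6089, -0.1046, 0.135]
tool_rot: [[0.997, 0.076, 0.001], [0.076, -0.997, -0.001], [0.001, 0.001, -1.0]]
ft_force: [-0.8, -0.4, 7.1]
grip_width: -0.0001
gripper_force: 3.4
```

Hard stop at TCP z = 0.135, which matches home (0.118 + 0.017). Stopper 1 is seated, so next is stopper 2.

jog_arm(
  hand=[0,0,0,0,0],
  travel=[
    [0,0,0.008],
    [0,0,0.008],
    [-0.016,-0.0012,0],
    [-0.016,-0.0013,0],
    [0,0,0],
  ],
  yaw=[0,0,0,0,0],
)

```text
time_s: 5.4
position: [0.5761, -0.1071, 0.1508]
tool_rot: [[0.997, 0.075, -0.0], [0.075, -0.997, 0.0], [-0.0, -0.0, -1.0]]
ft_force: [0.6, -0.5, -0.0]
grip_width: -0.0
gripper_force: 0.0
```

```bash
python3 -c "
from h import *
np.set_printoptions(precision=4,suppress=True)
wrist()
s=env.get_image('scene')
s=cv2.resize(s[200:290,150:270],(800,600),interpolation=cv2.INTER_CUBIC)
cv2.imwrite('pics/c.png',s[:,:,::-1])
"
```

```text
wrist [254.9 184.2] [239 168  32  33 794] [ 0.6108 -0.1033  0.1205]
wrist [157.3 207.1] [142 193  32  29 684] [ 0.5922 -0.0466  0.1205]
wrist [254.6 230.2] [240 221  32  24 396] [ 0.5815 -0.1052  0.1205]
wrist [257.2 323.5] [252 313  11  21 185] [ 0.5106 -0.1123  0.1205]
wrist [256.7 343.9] [252 343  11   3  17] [ 0.4926 -0.1133  0.1205]
5.4 [ 0.5761 -0.1071  0.1508] [ 0.6044 -0.5182 -0.0473]
```

View pics/c.png

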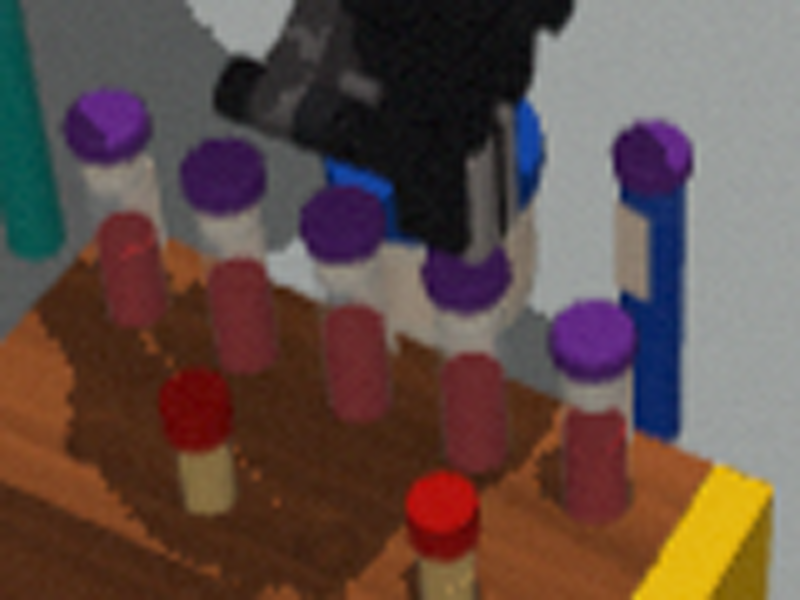

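The image shows stopper 1 (595,340) seated lower than the rest, its tube upright. The tips are over stopper 2 (465,270).

jog_arm(
  hand=[0,0,0,0,0],
  travel=[
    [0,0.001,-0.003],
    [0,0,-0.003],
    [0,0,-0.002],
    [0,0,-0.001],
    [0,0,-0.001],
  ],
  yaw=[0,0,0,0,0],
)

```text
time_s: 6.12
position: [0.5768, -0.1061, 0.1406]
tool_rot: [[0.997, 0.076, 0.001], [0.076, -0.997, -0.0], [0.001, 0.0, -1.0]]
ft_force: [0.9, -0.1, 3.2]
grip_width: -0.0002
gripper_force: 1.5
```

jog_arm(
  hand=[0,0,0,0,0],
  travel=[
    [0,0,-0.001],
    [0,0,-0.001],
    [0,0,-0.001],
    [0,0,-0.001],
    [0,0,-0.0005],
  ],
  yaw=[0,0,0,0,0],
)

```text
time_s: 6.75
position: [0.5766, -0.106, 0.1358]
tool_rot: [[0.997, 0.076, -0.0], [0.076, -0.997, 0.0], [-0.0, -0.0, -1.0]]
ft_force: [0.3, -0.4, 2.8]
grip_width: 0.0
gripper_force: 1.5
```

jog_arm(
  hand=[0,0,0,0,0],
  travel=[
    [0,0,-0.0005],
    [0,0,-0.0005],
    [0,0,-0.0005],
    [0,0,0],
    [0,0,0],
  ],
  yaw=[0,0,0,0,0],
)

```text
time_s: 7.38
position: [0.5769, -0.1062, 0.135]
tool_rot: [[0.997, 0.076, 0.001], [0.076, -0.997, -0.001], [0.001, 0.001, -1.0]]
ft_force: [-0.6, -1.3, 7.5]
grip_width: -0.0001
gripper_force: 3.5
```

Stopper 2 is home with the same signature. On to stopper 3.

jog_arm(
  hand=[0,0,0,0,0],
  travel=[
    [0,0,0.008],
    [0,0,0.008],
    [-0.016,-0.0012,0],
    [-0.016,-0.0013,0],
    [0,0,0],
  ],
  yaw=[0,0,0,0,0],
)

```text
time_s: 8.0
position: [0.5441, -0.1085, 0.1507]
tool_rot: [[0.997, 0.075, -0.0], [0.075, -0.997, 0.0], [-0.0, -0.0, -1.0]]
ft_force: [1.0, -0.1, 0.9]
grip_width: 0.0001
gripper_force: 0.0
```

```bash
python3 -c "
from h import *
np.set_printoptions(precision=4,suppress=True)
wrist()"
```

```text
wrist [256.6 129.5] [240 112  34  36 913] [ 0.6098 -0.1034  0.1205]
wrist [152.7 158.9] [137 144  34  31 775] [ 0.5892 -0.0466  0.1205]
wrist [256.7 183.9] [241 168  32  33 800] [ 0.5791 -0.1058  0.1205]
wrist [257.5 229.9] [243 221  30  23 397] [ 0.5498 -0.1085  0.1205]
wrist [257.2 324.1] [252 313  11  22 197] [ 0.4781 -0.1138  0.1205]
8.0 [ 0.5441 -0.1085  0.1507] [ 0.9666 -0.0734  0.892 ]
```

jog_arm(
  hand=[0,0,0,0,0],
  travel=[
    [0.001,0,-0.003],
    [0,0,-0.003],
    [0,0,-0.002],
    [0,0,-0.001],
    [0,0,-0.001],
  ],
  yaw=[0,0,0,0,0],
)

```text
time_s: 8.68
position: [0.5457, -0.1086, 0.1405]
tool_rot: [[0.997, 0.076, 0.0], [0.076, -0.997, -0.0], [0.0, 0.0, -1.0]]
ft_force: [0.9, -0.0, 2.9]
grip_width: 0.0001
gripper_force: 1.5
```

jog_arm(
  hand=[0,0,0,0,0],
  travel=[
    [0,0,-0.001],
    [0,0,-0.001],
    [0,0,-0.001],
    [0,0,-0.001],
    [0,0,-0.0005],
  ],
  yaw=[0,0,0,0,0],
)

```text
time_s: 9.3
position: [0.5456, -0.1085, 0.1358]
tool_rot: [[0.997, 0.076, 0.0], [0.076, -0.997, -0.0], [0.0, 0.0, -1.0]]
ft_force: [-0.1, -0.3, 3.3]
grip_width: 0.0
gripper_force: 1.5
```

jog_arm(
  hand=[0,0,0,0,0],
  travel=[
    [0,0,-0.0005],
    [0,0,-0.0005],
    [0,0,-0.0005],
    [0,0,0],
    [0,0,0],
  ],
  yaw=[0,0,0,0,0],
)

```text
time_s: 9.93
position: [0.5459, -0.1087, 0.135]
tool_rot: [[0.997, 0.076, 0.001], [0.076, -0.997, -0.001], [0.001, 0.001, -1.0]]
ft_force: [0.4, -0.4, 6.5]
grip_width: 0.0001
gripper_force: 3.7
```

jog_arm(
  hand=[0,0,0,0,0],
  travel=[
    [0,0,0.008],
    [0,0,0.008],
    [-0.016,-0.0012,0],
    [-0.016,-0.0013,0],
    [0,0,0],
  ],
  yaw=[0,0,0,0,0],
)

```text
time_s: 10.55
position: [0.5131, -0.111, 0.1507]
tool_rot: [[0.997, 0.075, -0.0], [0.075, -0.997, 0.0], [-0.0, -0.0, -1.0]]
ft_force: [-0.2, -0.8, 0.1]
grip_width: -0.0003
gripper_force: 0.0
```

```bash
python3 -c "
from h import *
np.set_printoptions(precision=4,suppress=True)
wrist()"
```

```text
wrist [256.3  69. ] [ 238   49   37   41 1119] [ 0.6088 -0.1034  0.1205]
wrist [146.4 105.9] [129  89  36  35 945] [ 0.5865 -0.047   0.1205]
wrist [256.7 131.1] [240 114  34  35 913] [ 0.578  -0.106   0.1205]
wrist [257.  185.4] [242 170  31  32 799] [ 0.5472 -0.1085  0.1205]
wrist [257.6 230.7] [242 222  32  23 357] [ 0.5183 -0.1111  0.1205]
10.55 [ 0.5131 -0.111   0.1507] [-0.2332 -0.8424  0.0699]
```

jog_arm(
  hand=[0,0,0,0,0],
  travel=[
    [0,0,-0.003],
    [0,0,-0.003],
    [0,0,-0.002],
    [0,0,-0.001],
    [0,0,-0.001],
  ],
  yaw=[0,0,0,0,0],
)

```text
time_s: 11.22
position: [0.5138, -0.1111, 0.1405]
tool_rot: [[0.997, 0.076, 0.001], [0.076, -0.997, -0.0], [0.001, 0.0, -1.0]]
ft_force: [0.9, 0.3, 3.3]
grip_width: 0.0004
gripper_force: 1.5
```

jog_arm(
  hand=[0,0,0,0,0],
  travel=[
    [0,0,-0.001],
    [0,0,-0.001],
    [0,0,-0.001],
    [0,0,-0.001],
    [0,0,-0.0005],
  ],
  yaw=[0,0,0,0,0],
)

```text
time_s: 11.85
position: [0.5136, -0.111, 0.1358]
tool_rot: [[0.997, 0.076, -0.0], [0.076, -0.997, 0.0], [-0.0, -0.0, -1.0]]
ft_force: [-0.9, 0.5, 3.3]
grip_width: 0.0001
gripper_force: 1.5
```

jog_arm(
  hand=[0,0,0,0,0],
  travel=[
    [0,0,-0.0005],
    [0,0,-0.0005],
    [0,0,-0.0005],
    [0,0,0],
    [0,0,0],
  ],
  yaw=[0,0,0,0,0],
)

```text
time_s: 12.48
position: [0.514, -0.1112, 0.135]
tool_rot: [[0.997, 0.076, 0.001], [0.076, -0.997, -0.001], [0.001, 0.001, -1.0]]
ft_force: [-0.1, -0.2, 7.2]
grip_width: -0.0001
gripper_force: 3.9
```

jog_arm(
  hand=[0,0,0,0,0],
  travel=[
    [0,0,0.008],
    [0,0,0.008],
    [-0.016,-0.0012,0],
    [-0.016,-0.0013,0],
    [0,0,0],
  ],
  yaw=[0,0,0,0,0],
)

```text
time_s: 13.1
position: [0.4811, -0.1135, 0.1507]
tool_rot: [[0.997, 0.075, -0.0], [0.075, -0.997, 0.0], [-0.0, -0.0, -1.0]]
ft_force: [0.4, -0.2, 0.2]
grip_width: -0.0001
gripper_force: 0.0
```

jog_arm(
  hand=[0,0,0,0,0],
  travel=[
    [0,0,-0.003],
    [0,0,-0.003],
    [0,0,-0.002],
    [0,0,-0.001],
    [0,0,-0.001],
  ],
  yaw=[0,0,0,0,0],
)

```text
time_s: 13.72
position: [0.4818, -0.1136, 0.1405]
tool_rot: [[0.997, 0.076, 0.001], [0.076, -0.997, -0.0], [0.001, 0.0, -1.0]]
ft_force: [0.6, -0.4, 2.6]
grip_width: 0.0002
gripper_force: 1.5
```

jog_arm(
  hand=[0,0,0,0,0],
  travel=[
    [0,0,-0.001],
    [0,0,-0.001],
    [0,0,-0.001],
    [0,0,-0.001],
    [0,0,-0.0005],
  ],
  yaw=[0,0,0,0,0],
)

```text
time_s: 14.35
position: [0.4816, -0.1135, 0.1358]
tool_rot: [[0.997, 0.076, -0.0], [0.076, -0.997, 0.0], [-0.0, -0.0, -1.0]]
ft_force: [-0.0, 0.6, 4.2]
grip_width: -0.0
gripper_force: 1.5
```

jog_arm(
  hand=[0,0,0,0,0],
  travel=[
    [0,0,-0.0005],
    [0,0,-0.0005],
    [0,0,-0.0005],
    [0,0,0],
    [0,0,0],
  ],
  yaw=[0,0,0,0,0],
)

```text
time_s: 14.98
position: [0.482, -0.1137, 0.135]
tool_rot: [[0.997, 0.076, 0.001], [0.076, -0.997, -0.001], [0.001, 0.001, -1.0]]
ft_force: [-0.4, -0.2, 7.7]
grip_width: -0.0001
gripper_force: 4.1
```

All five show the hard-stop signature, so I'll retreat upward and check.

jog_arm(
  hand=[0,0,0,0,0],
  travel=[
    [0,0,0.01],
    [0,0,0.03],
    [0,0,0.03],
    [0,0,0.03],
    [0,0,0],
  ],
  yaw=[0,0,0,0,0],
)

```text
time_s: 15.6
position: [0.4821, -0.1138, 0.2363]
tool_rot: [[0.997, 0.076, 0.003], [0.076, -0.997, -0.002], [0.003, 0.002, -1.0]]
ft_force: [0.6, -0.3, -0.1]
grip_width: 0.0
gripper_force: 0.0
```

```bash
python3 -c "
from h import *
np.set_printoptions(precision=4,suppress=True)
s=env.get_image('scene')
s=cv2.resize(s[190:310,120:280],(800,600),interpolation=cv2.INTER_CUBIC)
cv2.imwrite('pics/d.png',s[:,:,::-1]);o=env.observe();print(o['position'],o['ft_force'])
"
```

```text
[ 0.4815 -0.1135  0.2348] [ 0.8076  0.5192 -1.8436]
```

View pics/d.png

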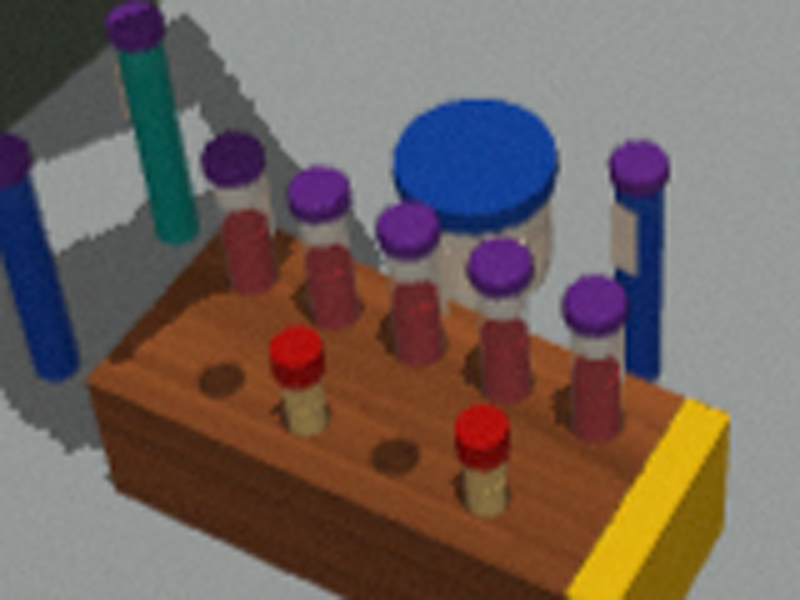

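All five stoppers, from (595,305) to (233,160), sit at the same low height. The tubes are upright, the bystanders in view have not moved, and the hand is clear.

```bash
python3 -c "
from rig import env
print(env.close_job())"
```

```text
the job is handed in; nothing more can be done
None
```

I pressed all five purple stoppers down to their hard stop in order from the yellow end, with readings of at most about 8 N, then raised the hand clear and handed the job in at about 16 s; no verdict was returned.

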